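# Fit the four-winged turning knob into the sesame mill

### The job

Fit the turning knob to the sesame mill: pick up the four-winged knob, turn it until its wings line up with the cross-shaped slots in the top of the mill, and press it fully home so that its wings are flush with the mill's top, then let go. Leave the three-winged knob where it stands, and push the plate in the mill's socket down only with the knob.

Things in the scene. Friction and masses are not known exactly. Their poses are not given: they have to be found in the camera images.
- knob4: The right knob, about 120 g, upright on the counter. Below: 4 yellow wings in a cross along its x and y axes, each 11 mm wide, 24 mm high, reaching 35 mm from the axis. Above: a red square post 28 x 28 mm, sides parallel to the wings, 24 to 64 mm above the origin; grip it by two opposite sides. Origin: centre of the underside, z up. Fits the mill in any quarter turn.
- knob3: The wrong knob, to be left alone: same size and post, but the post is blue and it has three yellow wings 120 degrees apart, one along its +x. Origin: centre of the underside, z up.
- mill: Fixed white square mill, 112 x 112 mm (foot 116), top at 90 mm, amber glass band below. In its top, between 4 bright aluminium teeth, a cross socket: two slots along its x and y, each 19 mm wide (mouth lips rounded 4 mm) and 78 mm long, crossing at the centre. Origin: centre of the underside, below the socket's centre, z up. Knob home: knob origin 66 mm above this origin, wings flush with the top.
- seat (a joint): Travel in m of the black cross-shaped drive plate in the socket: 0 = up, its top 12 mm below the mill's top; 0.012 = down on a hard stop, 24 mm below. Resists with a steady 6 N (plus 6 N per 0.1 m/s), has no spring and stays where left; the knob's weight does not move it.

How it is judged:
By the outcome, as a careful person would: the job done as asked, in the order asked, and still so for the second after the job is handed in, with the robot touching nothing.
It also fails if it takes over 32 s, if anything falls off the work surface, if the arm or the gripper's body presses on something with over 40 N, if the wrist force passes 120 N, or if a joint passes its speed limit or range.

### The arm

A 7-joint arm with a two-finger parallel gripper is mounted at the origin on the work surface. World frame = base frame: x ahead of the robot, y to its left, z up, the work surface at z = 0. Lengths are in m, angles in rad, forces in N, time in s.
With the tool pointing down it reaches from about 0.425 to 0.925 m from the base axis. Payload 6.8 kg.
Tool frame: the origin (TCP) lies at the very end of the fingers, on their centre line; the grasp point (between the pads) lies 19 mm behind it; z points along the fingers, y is the line along which they close (so a half turn about z gives the same grasp; the last joint's range is limited). The gripper opens to 88 mm and grips with 3 to 60 N. Pads are 20 mm wide; open, the fingers measure 115 mm over their backs; the gripper's body (75 mm by 178 mm) begins 61 mm behind the grasp point.
Start: joints at [1.236, 0.477, 0.022, 1.555, -0.011, 1.109, -0.083], TCP at [0.152, -0.658, 0.195] pointing down, gripper open.
Joint ranges: [-2.96, 2.96], [-0.34, 2.1], [-1.41, 1.46], [0.24, 2.44], [-1.37, 4.51], [0.17, 1.92], [-2.96, 2.96]. Speed limits (rad/s): [2.39, 2.39, 3.14, 3.14, 3.14, 3.14, 3.14].

### API

Orientations are given as a 3x3 rotation matrix whose columns are the frame's x, y, z axes.
In Python, from plant import env gives the robot as it stands.
- The arm moves only by the tool servo_tool, never from a script. Its arguments are lists of equal length, an entry for each row: "slide": the shift along the tool's x, y, z in units of 20 mm (1.0 is 20 mm), a list of three; "twist": the turn, a rotation vector about the tool's x, y, z in units of 4 degrees (1.0 is 4 degrees), a list of three; "claw": the opening, from 0 (shut) to 1 (fully open). A call has 1 to 5 rows; each row shifts and turns the commanded pose from where the row before left it, along the tool's axes as they then stand; what a row does not reach is not made up. A row lasts 1/8 s, in which the tool goes at most 62.5 mm and 10.7 degrees, less where a joint would pass 70% of its speed; a pose out of reach is approached as far as the arm can. A call with a number of a shift or a turn outside -1 to 1 is refused whole. A call with a gripper value outside its range is refused whole. The fingers move at their own pace and stop on an object; "grip_force" is the grip in N (left out, the last holds). Time passes only in rows, so rows that do not move let the fingers close. It gives the time, the measured TCP pose, the force, the opening and the grip force at its end, in the units of the state.
- env.get_state(): the state, without advancing time (a new reading comes with each control period).
- env.get_image(name): name is "side" or "top"; returns (picture, depth): 384x512x3 uint8, red, green, blue; 384x512 float32, m along the optical axis (not along the pixel's ray), 0 where there is no reading.
- env.calibration(name): a dict with "K" (3x3 intrinsics, pixels), "world_to_cam" (4x4, takes a point from world to camera coordinates). Camera axes: x right, y up, looking along -z (the intrinsics and any distortion apply to the point x, -y, -z); pixel columns grow to the right and rows downward; lengths in m; the calibration is good to about 2 mm. A picture is of the moment at which its call begins. calibration takes no time and is no camera call.
- env.job_done(): hands the job in; it is judged then, once.
The state is a dict: "t": time; "joint_pos": joint angles; "qvel": joint speeds; "joint_torque": joint torques, N m; "tcp_pos": TCP position; "ee_rot": TCP orientation; "force": force on the tool from outside, world axes, zero at the start; "moment": the same for the moment, N m; "opening": finger opening in m; "finger_force": force on a finger pad.
Only numpy, scipy, OpenCV 4.12 (cv2) and the standard library are available. Lean on these libraries where they do the work, as an engineer would, in place of code of your own. Each camera call takes 0.05 s, during which the arm holds its last target. There are 200 camera calls.

## Working session

There is one attempt and no reset: what is moved stays moved. The work goes in short steps, Python scripts to look and compute and a tool call to move; the robot and the scene stay as the last step left them, time stands still between calls to the robot, and variables do not carry over. Pictures are saved under pics/ and viewed, at most 10 in all, crops included, and the job is handed in when it is done.

Besides the shell and the picture viewer there is one more tool, called after "Emit:" in YAML: its name, and indented under it one key for each argument. servo_tool: Moves the arm, as the interface text tells. Shifts and turns lie within -1 to 1; 1 stands for 20 mm of shift or 4 degrees of turn. Its arguments: {"type":"object","properties":{"slide":{"type":"array","items":{"type":"array","items":{"type":"number","minimum":-1,"maximum":1}}},"twist":{"type":"array","items":{"type":"array","items":{"type":"number","minimum":-1,"maximum":1}}},"claw":{"type":"array","items":{"type":"number"}},"grip_force":{"type":"number"}},"required":["slide","twist","claw"]}

```bash
mkdir -p pics; ls; python3 - <<'E'
from plant import env
import cv2,numpy as np,pickle
d={}
for n in("top","side"):
    im,dp=env.get_image(n);c=env.calibration(n);d[n]=(im,dp,c)
    cv2.imwrite(f"pics/{n}0.png",im[:,:,::-1]);print(c)
pickle.dump(d,open("d0.pkl","wb"))
s=env.get_state();print(s["t"],s["tcp_pos"],s["ee_rot"],s["force"])
E
```

```text
pics
{'K': array([[375.88586289,   0.        , 248.85182495],
       [  0.        , 375.88586289, 191.98391941],
       [  0.        ,   0.        ,   1.        ]]), 'world_to_cam': array([[-0.00632771, -0.9997741 , -0.0202904 ,  0.01688518],
       [ 0.98405729, -0.00983222,  0.17757979, -0.52020138],
       [-0.17773918, -0.01884324,  0.98389721, -0.697461  ],
       [ 0.        ,  0.        ,  0.        ,  1.        ]])}
{'K': array([[425.46837145,   0.        , 253.95626103],
       [  0.        , 425.46837145, 187.65606774],
       [  0.        ,   0.        ,   1.        ]]), 'world_to_cam': array([[-0.68307962, -0.73029206, -0.00870297,  0.36707154],
       [ 0.45724947, -0.43692002,  0.77461204, -0.30486954],
       [-0.56949552,  0.52514227,  0.63237682, -0.58367755],
       [ 0.        ,  0.        ,  0.        ,  1.        ]])}
0.1 [ 0.15163321 -0.65717036  0.19410443] [[ 9.74381036e-01  2.24902971e-01 -5.00700938e-04]
 [ 2.24903480e-01 -9.74379879e-01  1.50845509e-03]
 [-1.48616888e-04 -1.58241941e-03 -9.99998737e-01]] [ 0.62117663  0.81800753 -0.81091341]
```

View pics/top0.png

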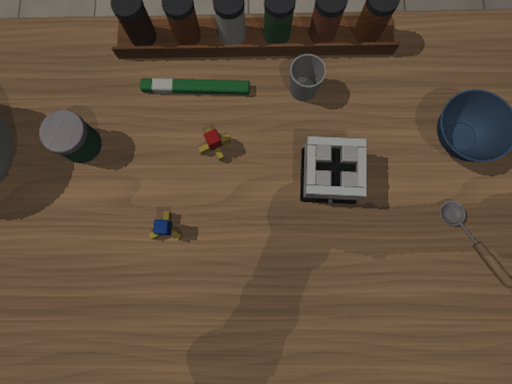

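View pics/side0.png

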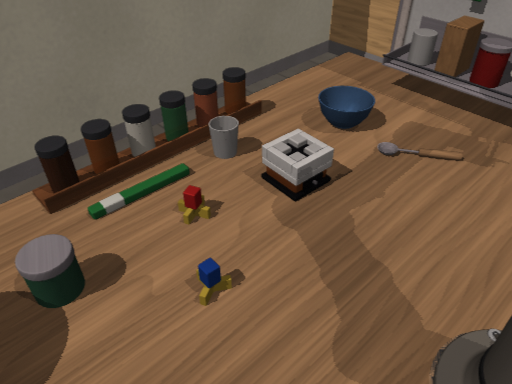

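The top view shows the red post at about (213,140), the blue one at (162,227) and the mill at (335,167), with its dark cross at (337,167). The side view agrees, and the region around the knob and mill is clear.

```bash
cat >h.py <<'E'
import numpy as np,cv2
def pts(dp,c):
    K,T=c["K"],c["world_to_cam"];v,u=np.mgrid[:dp.shape[0],:dp.shape[1]]
    P=np.stack([(u-K[0,2])/K[0,0]*dp,-(v-K[1,2])/K[1,1]*dp,-dp],-1)
    return (P-T[:3,3])@T[:3,:3]
def rect(xy):
    (c,s,a)=cv2.minAreaRect((xy*1000).astype(np.float32));return np.round(c,1),np.round(s,1),round(a%90,1)
def masks(im):
    i=im.astype(int);r,g,b=i[...,0],i[...,1],i[...,2]
    return dict(red=(r>90)&(g<50)&(b<50),yel=(r>90)&(g>80)&(b<60),blue=(b>90)&(r<60))
E
python3 - <<'E'
import pickle,numpy as np
from h import *
d=pickle.load(open("d0.pkl","rb"))
for n in d:
    im,dp,c=d[n];P=pts(dp,c);ok=dp>0;m=masks(im);print(n)
    for k in("red","blue"):
        q=P[m[k]&ok]
        q=q[(q[:,2]<.09)&(q[:,2]>.0)];
        if k=="red":q0=np.median(q,0)
        zt=np.percentile(q[:,2],95);t=q[q[:,2]>zt-.006];print(k,len(t),zt,t.mean(0),rect(t[:,:2]))
    y=P[m["yel"]&ok];y=y[(np.linalg.norm(y[:,:2]-q0[:2],axis=1)<.05)]
    t=y[y[:,2]>.018];a=t[:,:2]-q0[:2];print("yel",len(t),np.round(t.mean(0),4),rect(t[:,:2]))
    w=P[ok&(im.min(2)>90)&(np.abs(P[...,2]-.09)<.006)];cc=np.median(w,0);w=w[np.linalg.norm(w[:,:2]-cc[:2],axis=1)<.085]
    print("mill",len(w),w.mean(0),rect(w[:,:2]))
    s=P[ok&(im.max(2)<60)&(abs(P[...,2]-.078)<.007)&(np.linalg.norm(P[...,:2]-cc[:2],axis=-1)<.045)]
    print("cross",len(s),s.mean(0) if len(s) else 0,rect(s[:,:2]) if len(s)>3 else 0)
E
```

```text
top
red 155 0.06557143978583418 [0.62980622 0.08581677 0.06369675] (array([630.1,  86. ]), array([24.7, 25.7]), 25.2)
blue 159 0.0663151662529275 [0.45589271 0.17252814 0.06426522] (array([ 561. , -130.2]), array([103.7, 686.6]), 12.4)
yel 120 [0.6249 0.0916 0.0239] (array([631.5,  86.5]), array([53.9, 55.8]), 70.6)
mill 1879 [ 0.57240205 -0.13991325  0.08971949] (array([ 564.3, -148.6]), array([104.1, 107.6]), 86.4)
cross 253 [ 0.57495753 -0.14115074  0.07781417] (array([ 576.4, -141.3]), array([27.8, 61.8]), 40.1)
side
red 29 0.08544472501630845 [ 0.87540687 -0.12387323  0.08489143] (array([ 876.1, -123.3]), array([26.2,  8. ]), 16.4)
blue 26 0.07530316785535486 [ 0.60874033 -0.39590208  0.07601998] (array([ 618.3, -425.2]), array([142.9,  90.9]), 65.8)
yel 136 [0.6253 0.0964 0.0236] (array([630.5,  86.2]), array([57.4, 56.8]), 68.1)
mill 601 [ 0.57939388 -0.12295654  0.0901853 ] (array([ 572.5, -134.5]), array([76.9, 95.7]), 86.5)
cross 0 0 0
```

Emit:
servo_tool:
  slide:
    - [1,-1,0]
    - [1,-1,0]
    - [1,-1,0]
    - [1,-1,0]
    - [1,-1,0]
  twist:
    - [0,0,0]
    - [0,0,0]
    - [0,0,0]
    - [0,0,0]
    - [0,0,0]
  claw: [1,1,1,1,1]

```text
t: 0.72
tcp_pos: [0.2271, -0.5367, 0.1946]
ee_rot: [[0.974, 0.225, -0.0], [0.225, -0.974, 0.001], [-0.0, -0.001, -1.0]]
force: [0.1, 0.6, -0.4]
opening: 0.0878
finger_force: 0.0
```

Emit:
servo_tool:
  slide:
    - [1,-1,0]
    - [1,-1,0]
    - [1,-1,0]
    - [1,-1,0]
    - [1,-1,0]
  twist:
    - [0,0,0]
    - [0,0,0]
    - [0,0,0]
    - [0,0,0]
    - [0,0,0]
  claw: [1,1,1,1,1]

```text
t: 1.35
tcp_pos: [0.3019, -0.4168, 0.1947]
ee_rot: [[0.974, 0.225, -0.0], [0.225, -0.974, 0.0], [-0.0, -0.001, -1.0]]
force: [0.1, -0.4, -0.4]
opening: 0.0875
finger_force: 0.0
```

```bash
python3 - <<'E'
import pickle,numpy as np,cv2
from h import *
im,dp,c=pickle.load(open("d0.pkl","rb"))["top"]
K,T=c["K"],c["world_to_cam"]
def proj(p):
    q=np.asarray(p)@T[:3,:3].T+T[:3,3];return np.stack([K[0,0]*q[:,0]/-q[:,2]+K[0,2],K[1,1]*-q[:,1]/-q[:,2]+K[1,2]],-1)
def rectify(x,y,z,h,S=4): # S px/mm, up=+x, left=+y
    w=np.array([[x+h,y+h,z],[x+h,y-h,z],[x-h,y-h,z],[x-h,y+h,z]]);n=2*h*1000*S
    H=cv2.getPerspectiveTransform(proj(w).astype(np.float32),np.float32([[0,0],[n,0],[n,n],[0,n]]))
    return cv2.warpPerspective(im,H,(int(n),int(n)),flags=cv2.INTER_CUBIC)
a=rectify(.572,-.140,.09,.07);
k=rectify(.630,.086,.024,.07);k=cv2.resize(k,(400,400));a=cv2.resize(a,(400,400))
cv2.imwrite("pics/rect.png",np.hstack([a,k])[:,:,::-1])
E
```

```text
(no output)
```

View pics/rect.png

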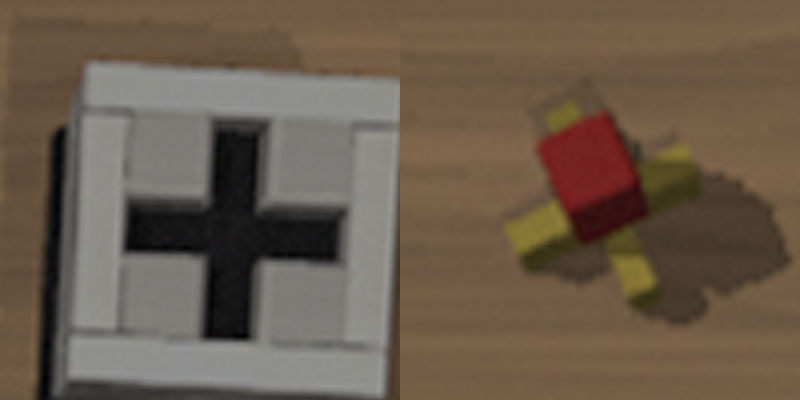

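The left rectified half shows the mill's cross centre at about (236,231), turned by roughly -3°. The right half shows the knob centred at about (200,203), turned by roughly +24°. Next I refine the mill pose with a model fit in both views, moving the arm on meanwhile.

```bash
cat > fit.py <<'E'
import pickle,numpy as np,cv2
from scipy.optimize import minimize
from h import *
def proj(p,c):
    K,T=c["K"],c["world_to_cam"]
    q=np.asarray(p)@T[:3,:3].T+T[:3,3];return np.stack([K[0,0]*q[:,0]/-q[:,2]+K[0,2],K[1,1]*-q[:,1]/-q[:,2]+K[1,2]],-1)
g=np.arange(-64,65,1.)/1000;X,Y=[a.ravel() for a in np.meshgrid(g,g)]
aX,aY=abs(X),abs(Y);mx=np.maximum(aX,aY);mn=np.minimum(aX,aY)
out=(mx>.057)&(mx<.061);edge=(mx<.055)&(mx>.05);arm=(mx<.036)&(mn<.0075);teeth=(mx<.037)&(mn>.015)
def cost(p,im,c,what):
    x,y,a=p[0]/1000,p[1]/1000,np.radians(p[2])
    W=np.stack([x+np.cos(a)*X-np.sin(a)*Y,y+np.sin(a)*X+np.cos(a)*Y,0*X+.09],-1)
    uv=proj(W,c).astype(np.float32);v=cv2.remap(im,uv[:,:1],uv[:,1:],cv2.INTER_LINEAR).ravel()
    return (v[out].mean()-v[edge].mean()) if what=="sq" else (v[arm].mean()-v[teeth].mean())
if __name__=="__main__":
    d=pickle.load(open("d0.pkl","rb"))
    for n in d:
        im,dp,c=d[n];f=im.min(2).astype(np.float32)
        for w in("sq","cross"):
            r=minimize(cost,[562,-152,-3.3],args=(f,c,w),method="Nelder-Mead",options=dict(initial_simplex=[[562,-152,-3.3],[567,-152,-3],[562,-147,-3],[562,-152,-6]]))
            print(n,w,np.round(r.x,1),round(r.fun,1))
E
python3 fit.py
```

```text
top sq [ 561.9 -152.    -3.6] -74.3
top cross [ 560.2 -151.1   -3.2] -98.4
side sq [ 562.1 -153.4   -3.2] -75.7
side cross [ 559.8 -148.8   -3.2] -89.0
```

Emit:
servo_tool:
  slide:
    - [1,-1,0]
    - [1,-1,0]
    - [1,-1,0]
    - [1,-1,0]
    - [1,-1,0]
  twist:
    - [0,0,0]
    - [0,0,0]
    - [0,0,0]
    - [0,0,0]
    - [0,0,0]
  claw: [1,1,1,1,1]

```text
t: 1.98
tcp_pos: [0.3768, -0.297, 0.1947]
ee_rot: [[0.974, 0.225, -0.0], [0.225, -0.974, 0.0], [-0.0, -0.0, -1.0]]
force: [0.3, -0.7, 0.4]
opening: 0.0883
finger_force: 0.0
```

Emit:
servo_tool:
  slide:
    - [1,-1,0]
    - [1,-1,0]
    - [1,-1,0]
    - [1,-1,0]
    - [1,-1,0]
  twist:
    - [0,0,0]
    - [0,0,0]
    - [0,0,0]
    - [0,0,0]
    - [0,0,0]
  claw: [1,1,1,1,1]

```text
t: 2.6
tcp_pos: [0.4517, -0.1772, 0.1947]
ee_rot: [[0.974, 0.225, -0.001], [0.225, -0.974, 0.0], [-0.0, -0.0, -1.0]]
force: [0.1, 0.2, -0.2]
opening: 0.0875
finger_force: 0.0
```

Emit:
servo_tool:
  slide:
    - [1,-1,0]
    - [1,-1,0]
    - [1,-1,0]
    - [1,-1,0]
    - [1,-1,0]
  twist:
    - [0,0,0]
    - [0,0,0]
    - [0,0,0]
    - [0,0,0]
    - [0,0,0]
  claw: [1,1,1,1,1]

```text
t: 3.22
tcp_pos: [0.5266, -0.0574, 0.1946]
ee_rot: [[0.974, 0.225, -0.001], [0.225, -0.974, 0.0], [-0.001, -0.0, -1.0]]
force: [-0.5, -0.3, -0.1]
opening: 0.0879
finger_force: 0.0
```

Emit:
servo_tool:
  slide:
    - [1,-1,0]
    - [1,-1,0]
    - [1,-1,0]
    - [1,-1,0]
    - [1,-1,0]
  twist:
    - [0,0,0]
    - [0,0,0]
    - [0,0,0]
    - [0,0,0]
    - [0,0,0]
  claw: [1,1,1,1,1]

```text
t: 3.85
tcp_pos: [0.6016, 0.0624, 0.1945]
ee_rot: [[0.974, 0.225, -0.001], [0.225, -0.974, -0.0], [-0.001, 0.0, -1.0]]
force: [0.1, -0.2, 0.7]
opening: 0.0879
finger_force: 0.0
```

Emit:
servo_tool:
  slide:
    - [0.83,-0.42,0]
    - [0.82,-0.41,0]
    - [0,0,1]
    - [0,0,1]
    - [0,0,1]
  twist:
    - [0,0,0]
    - [0,0,0]
    - [0,0,-1]
    - [0,0,-1]
    - [0,0,-0.9]
  claw: [1,1,1,1,1]

```text
t: 4.47
tcp_pos: [0.6301, 0.0845, 0.134]
ee_rot: [[0.909, 0.417, -0.0], [0.417, -0.909, -0.001], [-0.001, 0.0, -1.0]]
force: [0.5, 0.5, -0.3]
opening: 0.0877
finger_force: 0.0
```

Emit:
servo_tool:
  slide:
    - [0,0,1]
    - [0,0,0]
    - [0,0,0]
  twist:
    - [0,0,0]
    - [0,0,0]
    - [0,0,0]
  claw: [1,1,1]

```text
t: 4.85
tcp_pos: [0.6304, 0.0854, 0.1155]
ee_rot: [[0.91, 0.415, 0.001], [0.415, -0.91, 0.0], [0.001, 0.0, -1.0]]
force: [0.2, -0.2, -0.1]
opening: 0.0878
finger_force: 0.0
```

```bash
python3 - <<'E'
from plant import env
import cv2,numpy as np,pickle
from h import *
o=[]
for n in("top","side"):
    im,dp=env.get_image(n);c=env.calibration(n)
    o.append(cv2.resize(im[60:260,130:330] if n=="top" else im[100:300,100:300],(390,390)))
    P=pts(dp,c);m=masks(im);y=P[m["yel"]&(dp>0)];y=y[np.linalg.norm(y[:,:2]-[.63,.086],axis=1)<.05];t=y[y[:,2]>.018]
    print(n,len(t),rect(t[:,:2]))
cv2.imwrite("pics/above.png",np.hstack(o)[:,:,::-1])
s=env.get_state();print(s["t"],s["tcp_pos"],np.degrees(np.arctan2(s["ee_rot"][1,0],s["ee_rot"][0,0])))
E
```

```text
top 0 (array([0., 0.]), array([0., 0.]), 0.0)
side 127 (array([625.2,  99.2]), array([70. , 41.4]), 24.7)
4.95 [0.63065524 0.08561995 0.11596382] 24.572614245092858
```

View pics/above.png

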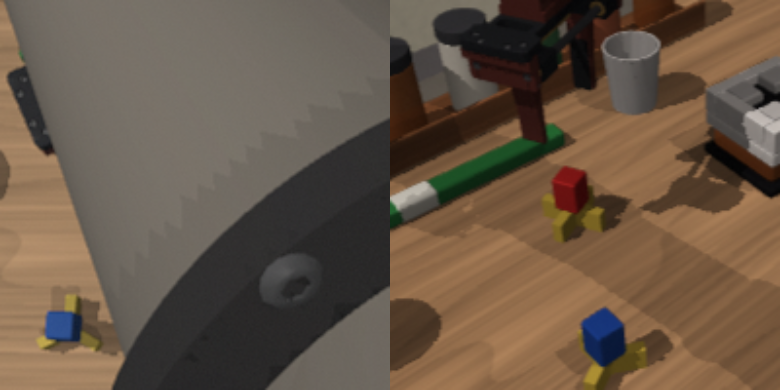

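The side crop shows the fingers above and either side of the red post at (570,190), and nothing is in the way. The top view is hidden by the arm. Descending and gripping.

Emit:
servo_tool:
  slide:
    - [0,0,1]
    - [0,0,1]
    - [0,0,1]
    - [0,0,0.9]
    - [0,0,0.5]
  twist:
    - [0,0,0]
    - [0,0,0]
    - [0,0,0]
    - [0,0,0]
    - [0,0,0]
  claw: [1,1,1,1,0.7]

```text
t: 5.58
tcp_pos: [0.6292, 0.0852, 0.0251]
ee_rot: [[0.909, 0.416, -0.002], [0.416, -0.909, -0.0], [-0.002, -0.0, -1.0]]
force: [0.3, 0.6, -0.5]
opening: 0.0814
finger_force: 0.0
```

Emit:
servo_tool:
  slide:
    - [0,0,0]
    - [0,0,0]
    - [0,0,0]
    - [0,0,0]
    - [0,0,0]
  twist:
    - [0,0,0]
    - [0,0,0]
    - [0,0,0]
    - [0,0,0]
    - [0,0,0]
  claw: [0.4,0.2,0.2,0.2,0.2]
  grip_force: 40

```text
t: 6.2
tcp_pos: [0.6301, 0.0854, 0.0273]
ee_rot: [[0.909, 0.416, 0.0], [0.416, -0.909, 0.0], [0.0, 0.0, -1.0]]
force: [0.1, 0.2, -0.6]
opening: 0.0312
finger_force: 0.0
```

Emit:
servo_tool:
  slide:
    - [0,0,0]
    - [0,0,0]
    - [0,0,0]
    - [0,0,0]
  twist:
    - [0,0,0]
    - [0,0,0]
    - [0,0,0]
    - [0,0,0]
  claw: [0.1,0.1,0.1,0.1]

```text
t: 6.7
tcp_pos: [0.6301, 0.0855, 0.0271]
ee_rot: [[0.909, 0.416, 0.0], [0.416, -0.909, 0.0], [0.0, 0.0, -1.0]]
force: [-0.7, 0.4, 2.3]
opening: 0.0278
finger_force: 40.0
```

Emit:
servo_tool:
  slide:
    - [0,0,-0.5]
    - [0,0,-1]
    - [0,0,-1]
    - [0,0,-1]
    - [0,0,-1]
  twist:
    - [0,0,0]
    - [0,0,0]
    - [0,0,1]
    - [0,0,1]
    - [0,0,1]
  claw: [0.1,0.1,0.1,0.1,0.1]

```text
t: 7.32
tcp_pos: [0.6302, 0.0855, 0.1191]
ee_rot: [[0.976, 0.216, 0.001], [0.216, -0.976, 0.0], [0.001, -0.0, -1.0]]
force: [0.0, -0.5, -2.2]
opening: 0.0277
finger_force: 40.0
```

Emit:
servo_tool:
  slide:
    - [0,0,-1]
    - [0,0,-1]
    - [0,0,0]
    - [0,0,0]
    - [0,0,0]
  twist:
    - [0,0,1]
    - [0,0,1]
    - [0,0,1]
    - [0,0,1]
    - [0,0,0]
  claw: [0.1,0.1,0.1,0.1,0.1]

```text
t: 7.95
tcp_pos: [0.6301, 0.0855, 0.1582]
ee_rot: [[0.998, -0.059, 0.001], [-0.059, -0.998, 0.0], [0.001, -0.0, -1.0]]
force: [0.2, -0.1, -1.6]
opening: 0.0276
finger_force: 40.0
```

Emit:
servo_tool:
  slide:
    - [-0.3,1,0]
    - [-0.3,1,0]
    - [-0.3,1,0]
    - [-0.3,1,0]
    - [-0.3,1,0]
  twist:
    - [0,0,0]
    - [0,0,0]
    - [0,0,0]
    - [0,0,0]
    - [0,0,0]
  claw: [0.1,0.1,0.1,0.1,0.1]

```text
t: 8.57
tcp_pos: [0.5935, -0.0144, 0.157]
ee_rot: [[0.998, -0.06, 0.0], [-0.06, -0.998, -0.0], [0.0, 0.0, -1.0]]
force: [0.4, -0.3, -1.7]
opening: 0.0278
finger_force: 40.0
```

Emit:
servo_tool:
  slide:
    - [-0.3,1,0]
    - [-0.3,1,0]
    - [-0.3,1,0]
    - [-0.3,1,0]
    - [0,1,0]
  twist:
    - [0,0,0]
    - [0,0,0]
    - [0,0,0]
    - [0,0,0]
    - [0,0,0]
  claw: [0.1,0.1,0.1,0.1,0.1]

```text
t: 9.2
tcp_pos: [0.5636, -0.1123, 0.157]
ee_rot: [[0.998, -0.059, -0.0], [-0.059, -0.998, -0.0], [-0.0, 0.0, -1.0]]
force: [-0.5, -0.8, -1.0]
opening: 0.0278
finger_force: 40.0
```

Emit:
servo_tool:
  slide:
    - [0,1,0]
    - [0,1,0]
    - [0,0,0]
    - [0,0,0]
  twist:
    - [0,0,0]
    - [0,0,0]
    - [0,0,0]
    - [0,0,0]
  claw: [0.1,0.1,0.1,0.1]

```text
t: 9.7
tcp_pos: [0.562, -0.1501, 0.1569]
ee_rot: [[0.998, -0.059, 0.0], [-0.059, -0.998, 0.001], [-0.0, -0.001, -1.0]]
force: [0.2, 0.3, -1.1]
opening: 0.0275
finger_force: 40.0
```

```bash
python3 - <<'E'
from plant import env
import cv2,numpy as np,pickle
from h import *
im,dp=env.get_image("side");c=env.calibration("side");pickle.dump((im,dp,c),open("d1.pkl","wb"))
cv2.imwrite("pics/mill1.png",cv2.resize(im[60:210,220:370],(600,600),interpolation=cv2.INTER_CUBIC)[:,:,::-1])
s=env.get_state();print(s["t"],s["tcp_pos"],s["opening"],np.degrees(np.arctan2(s["ee_rot"][1,0],s["ee_rot"][0,0])))
P=pts(dp,c);m=masks(im)
for k in("red","yel"):
    q=P[m[k]&(dp>0)];q=q[np.linalg.norm(q[:,:2]-[.562,-.152],axis=1)<.055];print(k,len(q),np.percentile(q,[2,50,98],axis=0).round(4).tolist())
    if k=="yel":print(rect(q[:,:2]))
E
```

```text
9.75 [ 0.56202089 -0.14977469  0.15693389] 0.027609815379110957 -3.3245433463658403
red 74 [[0.5504, -0.1387, 0.1581], [0.5615, -0.1369, 0.1673], [0.5748, -0.1343, 0.1765]]
yel 247 [[0.5287, -0.1548, 0.1319], [0.5595, -0.1437, 0.1479], [0.5978, -0.1148, 0.1581]]
(array([ 562.9, -149.2]), array([54.9, 57.9]), 43.3)
```

View pics/mill1.png

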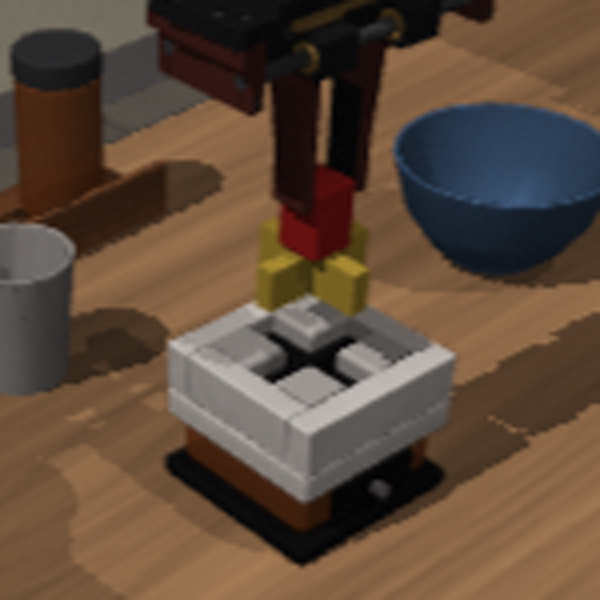

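The side view shows the knob held upright right above the cross, with its wings around (313,280) and the socket centre around (315,350). It lines up, so I go into the mouth slowly.

Emit:
servo_tool:
  slide:
    - [-0.03,0.09,0.7]
    - [0,0,0.7]
    - [0,0,0.5]
    - [0,0,0.3]
    - [0,0,0]
  twist:
    - [0,0,0]
    - [0,0,0]
    - [0,0,0]
    - [0,0,0]
    - [0,0,0]
  claw: [0.1,0.1,0.1,0.1,0.1]
  grip_force: 60

```text
t: 10.38
tcp_pos: [0.5608, -0.1526, 0.1124]
ee_rot: [[0.998, -0.059, -0.001], [-0.059, -0.998, 0.0], [-0.001, -0.0, -1.0]]
force: [-0.3, 0.5, -1.8]
opening: 0.0272
finger_force: 60.0
```

```bash
python3 - <<'E'
from plant import env
s=env.get_state();print(s["t"],s["tcp_pos"],s["force"],s["moment"])
E
```

```text
10.375 [ 0.56078731 -0.15262454  0.11238288] [-0.29109188  0.48150344 -1.76173432] [-0.00012096  0.01172528 -0.06235037]
```

Emit:
servo_tool:
  slide:
    - [0,0,0.2]
    - [0,0,0.15]
    - [0,0,0.15]
    - [0,0,0.15]
    - [0,0,0]
  twist:
    - [0,0,0]
    - [0,0,0]
    - [0,0,0]
    - [0,0,0]
    - [0,0,0]
  claw: [0.1,0.1,0.1,0.1,0.1]

```text
t: 11.0
tcp_pos: [0.5614, -0.1527, 0.1004]
ee_rot: [[0.998, -0.059, 0.001], [-0.059, -0.998, -0.0], [0.001, 0.0, -1.0]]
force: [-1.2, 1.0, 1.8]
opening: 0.027
finger_force: 60.0
```

Emit:
servo_tool:
  slide:
    - [0,0,0.12]
    - [0,0,0.12]
    - [0,0,0.1]
    - [0,0,0]
  twist:
    - [0,0,0]
    - [0,0,0]
    - [0,0,0]
    - [0,0,0]
  claw: [0.1,0.1,0.1,0.1]

```text
t: 11.5
tcp_pos: [0.5614, -0.1527, 0.0934]
ee_rot: [[0.998, -0.059, 0.001], [-0.059, -0.998, -0.0], [0.001, 0.0, -1.0]]
force: [-0.5, 0.0, 3.7]
opening: 0.0272
finger_force: 60.0
```

Nearly home. A little further until the hard stop shows in the force.

Emit:
servo_tool:
  slide:
    - [0,0,0.04]
    - [0,0,0]
  twist:
    - [0,0,0]
    - [0,0,0]
  claw: [0.1,0.1]

```text
t: 11.75
tcp_pos: [0.5614, -0.1527, 0.0929]
ee_rot: [[0.998, -0.059, 0.001], [-0.059, -0.998, -0.0], [0.001, 0.0, -1.0]]
force: [-1.6, 0.9, 7.0]
opening: 0.0278
finger_force: 60.0
```

Emit:
servo_tool:
  slide:
    - [0,0,0.03]
    - [0,0,0]
  twist:
    - [0,0,0]
    - [0,0,0]
  claw: [0.1,0.1]

```text
t: 12.0
tcp_pos: [0.5615, -0.1527, 0.0929]
ee_rot: [[0.998, -0.059, 0.001], [-0.059, -0.998, -0.0], [0.001, 0.0, -1.0]]
force: [-3.7, 0.1, 11.2]
opening: 0.0278
finger_force: 60.0
```

Emit:
servo_tool:
  slide:
    - [0,0,0.07]
    - [0,0,0]
  twist:
    - [0,0,0]
    - [0,0,0]
  claw: [0.1,0.1]

```text
t: 12.25
tcp_pos: [0.5617, -0.1527, 0.0928]
ee_rot: [[0.998, -0.059, 0.001], [-0.059, -0.998, -0.001], [0.001, 0.001, -1.0]]
force: [-7.4, 1.6, 21.2]
opening: 0.0273
finger_force: 60.0
```

```bash
python3 - <<'E'
from plant import env
import cv2,numpy as np
from h import *
im,dp=env.get_image("side");c=env.calibration("side")
cv2.imwrite("pics/mill2.png",cv2.resize(im[60:210,220:370],(600,600),interpolation=cv2.INTER_CUBIC)[:,:,::-1])
P=pts(dp,c);m=masks(im)
q=P[m["yel"]&(dp>0)];q=q[np.linalg.norm(q[:,:2]-[.562,-.152],axis=1)<.055];print(len(q),np.percentile(q[:,2],[10,50,90]))
E
```

```text
106 [0.08842111 0.09058457 0.09219464]
```

View pics/mill2.png

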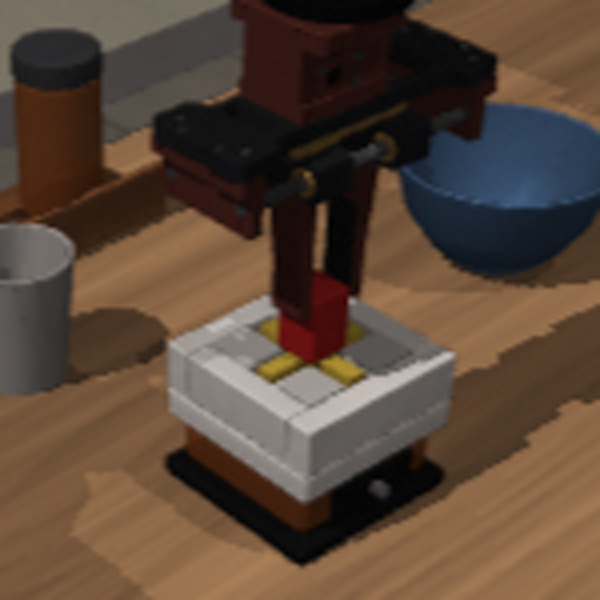

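The wings lie flush in the slots around (313,350), their tops at 0.0906 m. I ease off the press, let go and withdraw upward.

Emit:
servo_tool:
  slide:
    - [0,0,-0.1]
    - [0,0,0]
    - [0,0,0]
    - [0,0,0]
    - [0,0,0]
  twist:
    - [0,0,0]
    - [0,0,0]
    - [0,0,0]
    - [0,0,0]
    - [0,0,0]
  claw: [0.1,0.1,0.6,0.9,0.9]

```text
t: 12.92
tcp_pos: [0.5608, -0.1528, 0.0919]
ee_rot: [[0.998, -0.06, -0.001], [-0.06, -0.998, 0.0], [-0.001, -0.0, -1.0]]
force: [-0.3, 0.3, -0.9]
opening: 0.0537
finger_force: 0.0
```

Emit:
servo_tool:
  slide:
    - [0,0,0]
    - [0,0,-0.3]
    - [0,0,-1]
    - [0,0,-1]
    - [0,0,-1]
  twist:
    - [0,0,0]
    - [0,0,0]
    - [0,0,0]
    - [0,0,0]
    - [0,0,0]
  claw: [0.9,0.9,0.9,0.9,0.9]

```text
t: 13.55
tcp_pos: [0.5612, -0.1527, 0.1594]
ee_rot: [[0.998, -0.059, 0.0], [-0.059, -0.998, -0.0], [0.0, 0.0, -1.0]]
force: [0.2, 0.3, 0.5]
opening: 0.0791
finger_force: 0.0
```

Emit:
servo_tool:
  slide:
    - [0,0,-1]
    - [0,0,-1]
    - [0,0,-1]
    - [0,0,0]
    - [0,0,0]
  twist:
    - [0,0,0]
    - [0,0,0]
    - [0,0,0]
    - [0,0,0]
    - [0,0,0]
  claw: [0.9,0.9,0.9,0.9,0.9]

```text
t: 14.18
tcp_pos: [0.5606, -0.1527, 0.2177]
ee_rot: [[0.998, -0.059, -0.001], [-0.059, -0.998, 0.0], [-0.001, -0.0, -1.0]]
force: [0.6, -0.8, -0.9]
opening: 0.0792
finger_force: 0.0
```

```bash
python3 - <<'E'
from plant import env
import cv2,numpy as np
from h import *
im,dp=env.get_image("side");c=env.calibration("side")
cv2.imwrite("pics/mill3.png",cv2.resize(im[60:310,170:370],(480,600),interpolation=cv2.INTER_CUBIC)[:,:,::-1])
P=pts(dp,c);m=masks(im)
q=P[m["yel"]&(dp>0)];q=q[np.linalg.norm(q[:,:2]-[.562,-.152],axis=1)<.055];print(len(q),np.percentile(q[:,2],[10,50,90]))
E
```

```text
101 [0.08819541 0.0905266  0.09219269]
```

View pics/mill3.png

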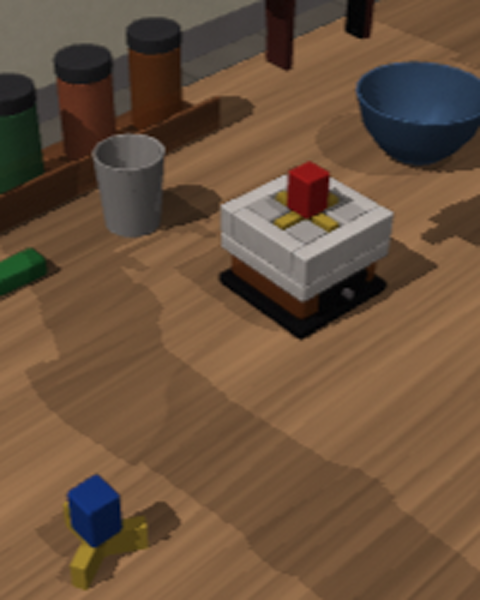

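The knob sits flush at about (308,205), the blue knob at (95,515) is untouched, and the gripper is clear.

```bash
python3 -c "
from plant import env
print(env.job_done())"
```

```text
the job is handed in; nothing more can be done
None
```

The four-winged knob is pressed fully home in the mill with its wings flush with the top, the three-winged knob was not touched, the gripper is clear, and I handed the job in at about 14 s; no verdict came back.

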